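Stack the washer and bushing on the pivot bolt

TASK

The bolt standing on the green fixture already carries its white spacer. Thread the brass washer onto the bolt so that it lies flat on the spacer, then thread the black flanged bushing on top of it with its flange down, so that spacer, washer and bushing sit in that order, each fully down on the one below. The plain steel washer and the orange plug are not part of this assembly.

Things in the scene. Friction and masses are not known exactly. Their poses are not given: they have to be found in the camera images.
- bolt_foot (a point): Foot of the steel bolt: point on its axis at the top face of the fixed green plate (120 x 90 x 15 mm, on the table). z points up along the bolt, which is 16 mm thick and stands 68 mm above this point; its top 15 mm taper to 6 mm. It stands 20 mm from the plate's middle towards one short side; two screw heads 4 mm high are near the other.
- spacer: White plastic spacer tube, 44 mm outside, 20 mm hole, 15 mm high, already on the bolt and resting on the plate, loose. Origin: centre of its underside; z up.
- washer: Brass-coloured thick washer lying flat on the table, 56 mm outside, 32 mm hole, 10 mm thick, 60 to 130 g. Origin: on its axis at its underside; z up along its axis. The look-alike is a grey steel washer, 50 mm outside, 22 mm hole, 8 mm thick.
- bushing: Black plastic bushing standing on its flange on the table: flange 54 mm across, 6 mm thick; above it a sleeve 40 mm outside; 32 mm high over all; 30 mm hole right through; 40 to 85 g. Origin: on its axis at the flange's underside; z up. The look-alike is a solid orange flanged plug. Washer, bushing and look-alikes lie shuffled in four spots, two each side of the fixture.
Mind the look-alikes: they are no part of the job. Leave any brown or red look-alike of the part that bears bolt_foot alone.

How it is judged:
On the way, in this order (a step that is already met when the one before it is completed fails the run):
1. the brass washer is on the bolt and lies flat on the spacer (((z of washer in the frame of bolt_foot between 0.01 and 0.02 m and horizontal distance between washer and bolt_foot below 0.015 m and angle between washer's own z axis and vertical below 0.2 rad) or (z of washer in the frame of bolt_foot between 0.02 and 0.03 m and horizontal distance between washer and bolt_foot below 0.015 m and angle between washer's own z axis and vertical above 2.94 rad))), for 0.2 s.
2. the black bushing is on the bolt, flange down, on the washer (z of bushing in the frame of bolt_foot between 0.02 and 0.03 m and horizontal distance between bushing and bolt_foot below 0.015 m and angle between bushing's own z axis and vertical below 0.2 rad), for 0.2 s.
At the end, for the whole second after the job is handed in: Around the bolt and at rest, from the plate up: the white spacer, the brass washer (either face up), the black bushing (flange down), each within 5 mm of its fully seated height, within 15 mm of the bolt's axis and within 0.2 rad of flat (all of step 2 and z of spacer in the frame of bolt_foot between -0.005 and 0.005 m and horizontal distance between spacer and bolt_foot below 0.015 m and angle between spacer's own z axis and vertical below 0.2 rad and ((z of washer in the frame of bolt_foot between 0.01 and 0.02 m and horizontal distance between washer and bolt_foot below 0.015 m and angle between washer's own z axis and vertical below 0.2 rad) or (z of washer in the frame of bolt_foot between 0.02 and 0.03 m and horizontal distance between washer and bolt_foot below 0.015 m and angle between washer's own z axis and vertical above 2.94 rad)) and linear speed of each of spacer, washer, bushing below 0.02 m/s); the robot touches nothing.
It also fails if it takes over 64 s, if anything falls off the work surface, if the arm or the gripper's body presses on something with over 40 N, if the wrist force passes 120 N, or if a joint passes its speed limit or range.

ROBOT

A 6-joint arm with a two-finger parallel gripper is mounted at the origin on the work surface. World frame = base frame: x ahead of the robot, y to its left, z up, the work surface at z = 0. Lengths are in m, angles in rad, forces in N, time in s.
With the tool pointing down it reaches from about 0.35 to 0.975 m from the base axis. Payload 7.1 kg.
Tool frame: the origin (TCP) lies on the centre line of the jaws, within the pads' length; the fingertips stand 11 mm ahead of it and the grasp point (between the pads) lies 8 mm behind it; z points along the fingers, y is the direction in which the jaws open and shut (so a half turn about z gives the same grasp; the last joint's range is limited). The gripper opens to 88 mm and grips with 3 to 60 N. Pads are 20 mm wide; open, the fingers measure 115 mm over their backs; the gripper's body (75 mm by 178 mm) begins 61 mm behind the grasp point.
Start: joints at [1.242, 0.423, 1.63, -0, 1.089, -0.019], TCP at [0.191, 0.595, 0.234] pointing down, gripper open.
Joint ranges: [-3, 3], [-0.9, 2.11], [0.09, 2.58], [-1.31, 4.45], [0.11, 2.69], [-2.54, 2.54]. Speed limits (rad/s): [2.39, 2.39, 3.01, 3.14, 3.14, 3.14].

INTERFACE

Orientations are given as a unit quaternion [w, x, y, z].
In Python, from cell import manip gives the robot as it stands. The module is installed in compiled form; this text tells all that it offers. Calls block until the motion is done:
- manip.goto(position, orientation): joint-space move of the TCP to a pose.
- manip.move_straight(position, ori=None, feed=0.15, max_force=None): straight line of the TCP; ori=None keeps the orientation; feed is the mean speed in m/s. With max_force (N) it stops when the force on the tool has changed by that much, and returns True; else False.
- manip.set_joints(angles): joint-space move.
- manip.command_gripper(opening): opening from 0.0 (shut) to 1.0 (fully open); the grip force is fixed at half the most; returns when the fingers have stopped.
- manip.sleep(seconds).
- manip.ik(position, orientation): joint angles nearest the present ones, or None.
- manip.get_obs(): the state.
- manip.read_camera(name): name is "scene" or "side" or "wrist"; returns the picture (400x640x3 uint8, red, green, blue); there is no depth.
- manip.camera_info(name): a dict with "K" (3x3 intrinsics, pixels), "R" (3x3) and "t" (3): a world point X has camera coordinates R X + t. Camera axes: x right, y down, z forward; pixel columns grow to the right and rows downward; lengths in m; the calibration is good to about 2 mm. A picture is of the moment at which its call begins: read the wrist's pose just before it. camera_info takes no time and is no camera call; for the wrist camera it gives the pose at the moment of the call.
A pose or a line that the arm cannot do raises manip.MotionError and nothing moves.
- manip.job_done(): hands the job in, once; it reports no verdict.
The state is a dict: "time_s": time; "q": joint angles; "joint_velocities": joint speeds; "joint_efforts": joint torques, N m; "tcp_pos": TCP position; "tool_rot": TCP orientation; "wrist_force": force on the tool from outside, world axes, zero at the start; "wrist_torque": the same for the moment, N m; "grip_width": opening from 0.0 (shut) to 1.0 (fully open).
Only numpy, scipy, OpenCV 4.12 (cv2) and the standard library are available. Lean on these libraries where they do the work, as an engineer would, in place of code of your own. Each camera call takes 0.05 s, during which the arm holds its last target.

## Working session

There is one attempt and no reset: what is moved stays moved. The work goes in short steps, each a Python script; the robot and the scene stay as the last script left them, time stands still between calls to the robot, and variables do not carry over. Pictures are saved under pics/ and viewed, and the job is handed in when it is done.

```bash
mkdir -p pics; ls
python3 - <<'E'
from cell import manip
import cv2
for n in ("scene","side","wrist"):
    i=manip.camera_info(n); p=manip.read_camera(n); cv2.imwrite(f"pics/{n}0.png",p[:,:,::-1])
    print(n,i["K"],i["R"],i["t"])
o=manip.get_obs();print(o["time_s"],o["tcp_pos"],o["tool_rot"],o["grip_width"])
E
```

```text
pics
scene [[430.83760321   0.         318.91685156]
 [  0.         430.83760321 197.66060292]
 [  0.           0.           1.        ]] [[-0.16950905  0.98552547 -0.00249397]
 [ 0.59076863  0.09958523 -0.80067172]
 [-0.78883402 -0.13719446 -0.59909813]] [ 0.06869813 -0.23912733  1.32412017]
side [[389.18426633   0.         325.75798496]
 [  0.         389.18426633 197.11915874]
 [  0.           0.           1.        ]] [[-0.88568638 -0.46400351  0.01613589]
 [-0.33830978  0.6211811  -0.70688085]
 [ 0.31797189 -0.63153367 -0.70714857]] [0.42197547 0.19368435 0.66209127]
wrist [[331.14846058   0.         317.01076894]
 [  0.         331.14846058 200.00824433]
 [  0.           0.           1.        ]] [[ 0.30579398  0.95209457 -0.00244388]
 [ 0.91826386 -0.29424808  0.26497085]
 [ 0.2515582  -0.08327061 -0.96425333]] [-0.62287348 -0.03162069  0.39055155]
0.15 [0.19039051 0.59486723 0.23308558] [-9.12626168e-05  1.54289178e-01  9.88025560e-01 -5.77166361e-04] 1.0019613905096312
```

View pics/scene0.png

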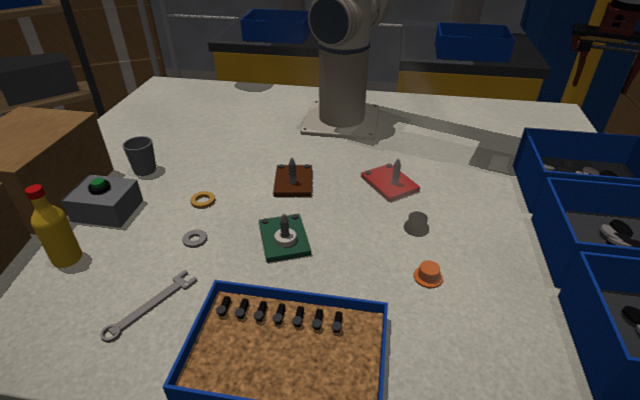

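View pics/side0.png

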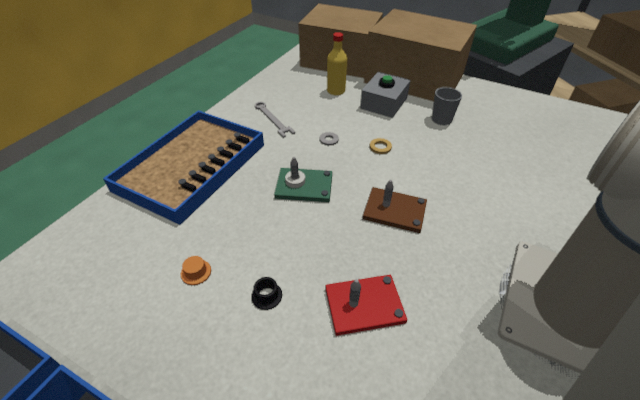

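View pics/wrist0.png

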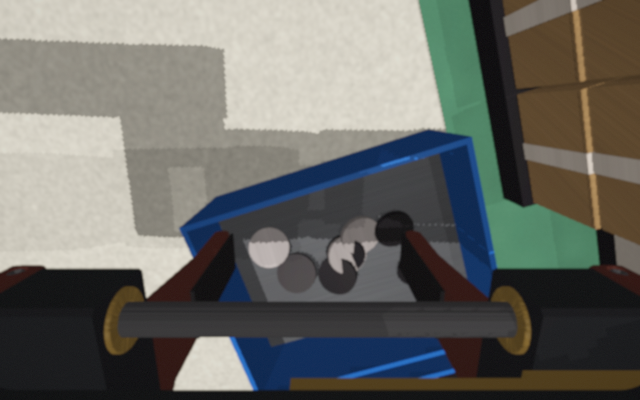

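Scene and side both show:
- **Green fixture with the white spacer:** scene (285,237), side (304,184). Brown (293,180) and red (390,182) are the look-alikes.
- **Washers:** brass at scene (203,200), side (381,145); grey steel at scene (195,238).
- **Flanged parts:** black bushing at scene (416,223), side (267,292), with an open hole; orange plug at scene (429,273).

I'll measure these by colour mask and ray casting.

```bash
cat > h.py <<'E'
import numpy as np, cv2
from cell import manip
def ray(info,u,v):
    d=np.linalg.solve(info["K"],[u,v,1.0]); R=np.array(info["R"]); 
    return -R.T@np.array(info["t"]), R.T@d
def onplane(info,uv,z):
    c,d=ray(info,*uv); return c+d*(z-c[2])/d[2]
def proj(info,X):
    p=np.array(info["R"])@X+np.array(info["t"]); p=np.array(info["K"])@p; return p[:2]/p[2]
def two(i1,p1,i2,p2):
    c1,d1=ray(i1,*p1);c2,d2=ray(i2,*p2)
    s=np.linalg.lstsq(np.c_[d1,-d2],c2-c1,rcond=None)[0]
    a=c1+d1*s[0];b=c2+d2*s[1]; return (a+b)/2,np.linalg.norm(a-b)
def mask(rgb,lo,hi):
    return cv2.inRange(cv2.cvtColor(rgb,cv2.COLOR_RGB2HSV),np.array(lo),np.array(hi))
def big(m,roi=None,amin=20):
    if roi is not None:
        k=np.zeros_like(m);x0,y0,x1,y1=roi;k[y0:y1,x0:x1]=255;m=m&k
    cs=[c for c in cv2.findContours(m,cv2.RETR_EXTERNAL,cv2.CHAIN_APPROX_NONE)[0] if cv2.contourArea(c)>=amin]
    return sorted(cs,key=cv2.contourArea,reverse=True)
def circ(info,cnt,z):
    P=np.array([onplane(info,p,z)[:2] for p in cnt.reshape(-1,2).astype(float)])
    A=np.c_[2*P,np.ones(len(P))]; s=np.linalg.lstsq(A,(P**2).sum(1),rcond=None)[0]
    r=np.sqrt(s[2]+s[0]**2+s[1]**2); return s[:2],r
def down(yaw):  # tool down, tool y at angle yaw
    # R cols: x,y,z ; y=(c,s,0), z=(0,0,-1), x=y x z
    from scipy.spatial.transform import Rotation as Ro
    y=np.array([np.cos(yaw),np.sin(yaw),0]);z=np.array([0,0,-1.]);x=np.cross(y,z)
    q=Ro.from_matrix(np.c_[x,y,z]).as_quat(); return np.array([q[3],q[0],q[1],q[2]])
E
python3 - <<'E'
from h import *
im={n:manip.read_camera(n) for n in("scene","side")}; I={n:manip.camera_info(n) for n in im}
roi={"scene":dict(br=(170,180,235,220),gr=(250,205,320,265),bl=(395,205,440,240)),"side":dict(br=(360,130,400,160),gr=(265,150,340,205),bl=(240,270,290,312))}
for n in im:
    h=cv2.cvtColor(im[n],cv2.COLOR_RGB2HSV)
    c=big(mask(im[n],(8,90,60),(30,255,255)),roi[n]["br"])[0]
    print(n,"brass",circ(I[n],c,.007),cv2.boundingRect(c))
    c=big(mask(im[n],(60,90,20),(95,255,200)),roi[n]["gr"])[0]
    q=cv2.minAreaRect(c); print("green",q,[onplane(I[n],p,.015)[:2].round(3) for p in cv2.approxPolyDP(cv2.convexHull(c),4,True).reshape(-1,2).astype(float)])
    c=big(mask(im[n],(0,0,0),(179,255,110 if n=="scene" else 90)),roi[n]["bl"])[0]
    print("black",cv2.boundingRect(c),circ(I[n],c,.01))
    for k,r in roi[n].items():
        x0,y0,x1,y1=r; cv2.imwrite(f"pics/c_{n}_{k}.png",cv2.resize(im[n][y0:y1,x0:x1,::-1],None,fx=6,fy=6,interpolation=cv2.INTER_CUBIC))
    f=[cv2.resize(im[n][r[1]:r[3],r[0]:r[2],::-1],(260,220),interpolation=cv2.INTER_CUBIC) for r in roi[n].values()]
    cv2.imwrite(f"pics/crops_{n}.png",np.hstack(f))
a=cv2.imread("pics/crops_scene.png");b=cv2.imread("pics/crops_side.png");cv2.imwrite("pics/crops.png",np.vstack([a,b]))
E
```

```text
scene brass (array([ 0.4616343 , -0.26320037]), np.float64(0.02779690292307694)) (190, 191, 25, 17)
green ((284.54052734375, 237.2432403564453), (42.08613967895508, 44.716522216796875), 80.53767395019531) [array([ 0.494, -0.031]), array([0.607, 0.015]), array([ 0.639, -0.058]), array([ 0.524, -0.107])]
black (404, 211, 25, 26) (array([0.47376465, 0.22215822]), np.float64(0.03428348414142876))
side brass (array([ 0.45980686, -0.25949959]), np.float64(0.02786361130610622)) (370, 139, 22, 15)
green ((303.0456848144531, 184.36041259765625), (54.717735290527344, 30.208749771118164), 4.085616588592529) [array([ 0.623, -0.059]), array([ 0.518, -0.104]), array([ 0.482, -0.019]), array([0.585, 0.024])]
black (252, 277, 30, 33) (array([0.47536369, 0.22231595]), np.float64(0.028008130493637727))
```

View pics/crops.png

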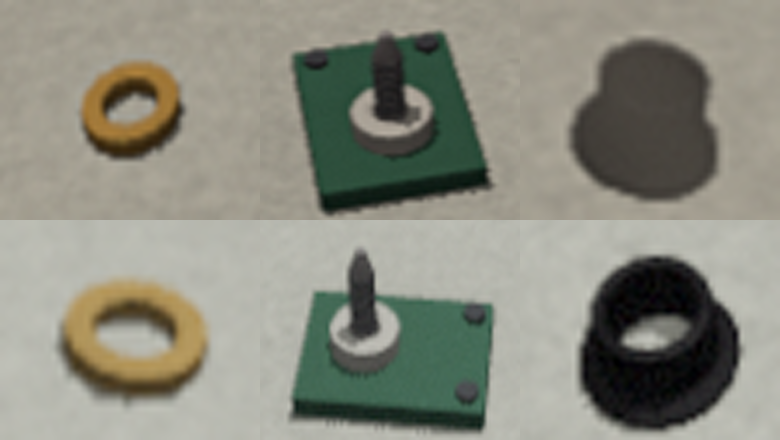

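Crops: the brass ring (scene 203,200) is golden with a wide hole. The black bushing (scene 416,223; side 267,292) has an open sleeve, unlike the solid orange plug. The green plate carries the spacer. Next I'll measure the bolt tip across the two views, then look with the wrist camera above the washer.

Run:
```python
from h import *
S,D=manip.camera_info("scene"),manip.camera_info("side")
print("tip",two(S,(284.5,214.5),D,(294.1,158)), onplane(S,(284.5,214.5),.083),onplane(D,(294.1,158),.083))
w=np.array([.461,-.261]); 
R=np.array(manip.camera_info("wrist")["R"]);t=np.array(manip.camera_info("wrist")["t"])
o=manip.get_obs(); print("cam - tcp",-R.T@t-o["tcp_pos"])
b=np.array([.475,.222])
# yaw radial options
for p in (b,w,np.array([.565,-.04])):
    for yaw in np.linspace(0,np.pi,7)[:-1]:
        for y in (yaw,yaw-np.pi):
            q=manip.ik([*p,.2],down(y)); print(p,round(y,2),None if q is None else np.round(q,2))
```

```text
tip (array([ 0.57343707, -0.0387436 ,  0.07997765]), np.float64(0.001853111908006477)) [ 0.57795912 -0.03684209  0.083     ] [ 0.5715295  -0.03689604  0.083     ]
cam - tcp [-0.06915105  0.02134666  0.15045556]
[0.475 0.222] 0.0 [ 0.41  0.32  1.88 -0.    0.94  0.41]
[0.475 0.222] -3.14 None
[0.475 0.222] 0.52 [ 0.41  0.32  1.88 -0.    0.94 -0.11]
[0.475 0.222] -2.62 None
[0.475 0.222] 1.05 [ 0.41  0.32  1.88 -0.    0.94 -0.63]
[0.475 0.222] -2.09 [ 0.41  0.32  1.88 -0.    0.94  2.51]
[0.475 0.222] 1.57 [ 0.41  0.32  1.88 -0.    0.94 -1.16]
[0.475 0.222] -1.57 [ 0.41  0.32  1.88 -0.    0.94  1.99]
[0.475 0.222] 2.09 [ 0.41  0.32  1.88 -0.    0.94 -1.68]
[0.475 0.222] -1.05 [ 0.41  0.32  1.88 -0.    0.94  1.46]
[0.475 0.222] 2.62 [ 0.41  0.32  1.88 -0.    0.94 -2.2 ]
[0.475 0.222] -0.52 [ 0.41  0.32  1.88 -0.    0.94  0.94]
[ 0.461 -0.261] 0.0 [-0.54  0.33  1.87 -0.    0.95 -0.54]
[ 0.461 -0.261] -3.14 None
[ 0.461 -0.261] 0.52 [-0.54  0.33  1.87 -0.    0.95 -1.06]
[ 0.461 -0.261] -2.62 [-0.54  0.33  1.87 -0.    0.95  2.08]
[ 0.461 -0.261] 1.05 [-0.54  0.33  1.87 -0.    0.95 -1.58]
[ 0
[... 294 characters left out ...]
1 -0.261] -0.52 [-0.54  0.33  1.87 -0.    0.95 -0.01]
[ 0.565 -0.04 ] 0.0 [-0.09  0.38  1.79 -0.    0.97 -0.09]
[ 0.565 -0.04 ] -3.14 None
[ 0.565 -0.04 ] 0.52 [-0.09  0.38  1.79 -0.    0.97 -0.62]
[ 0.565 -0.04 ] -2.62 [-0.09  0.38  1.79 -0.    0.97  2.53]
[ 0.565 -0.04 ] 1.05 [-0.09  0.38  1.79 -0.    0.97 -1.14]
[ 0.565 -0.04 ] -2.09 [-0.09  0.38  1.79 -0.    0.97  2.  ]
[ 0.565 -0.04 ] 1.57 [-0.09  0.38  1.79 -0.    0.97 -1.66]
[ 0.565 -0.04 ] -1.57 [-0.09  0.38  1.79 -0.    0.97  1.48]
[ 0.565 -0.04 ] 2.09 [-0.09  0.38  1.79 -0.    0.97 -2.19]
[ 0.565 -0.04 ] -1.05 [-0.09  0.38  1.79 -0.    0.97  0.96]
[ 0.565 -0.04 ] 2.62 None
[ 0.565 -0.04 ] -0.52 [-0.09  0.38  1.79 -0.    0.97  0.43]
```

Run:
```python
from h import *
out=[]
for n,p in (("bush",(.475,.222)),("bolt",(.573,-.038)),("wash",(.461,-.261))):
    yaw=np.arctan2(p[1],p[0])
    manip.goto([*p,.23],down(yaw)); manip.sleep(.15)
    I=manip.camera_info("wrist"); im=manip.read_camera("wrist")
    cv2.imwrite(f"pics/w_{n}.png",im[:,:,::-1]); np.savez(f"w_{n}.npz",im=im,**I)
    print(n,manip.get_obs()["tcp_pos"],manip.get_obs()["time_s"])
    x=im[100:320,160:480,::-1]; out.append(x)
cv2.imwrite("pics/w3.png",cv2.resize(np.vstack([np.hstack(out[:2]),np.hstack([out[2],out[2]*0])]),None,fx=1.2,fy=1.2))
```

```text
bush [0.47478906 0.22274142 0.22996764] 2.1667
bolt [ 0.57287347 -0.03666699  0.23004017] 3.4417
wash [ 0.46174723 -0.26001062  0.2299786 ] 4.625
```

View pics/w3.png

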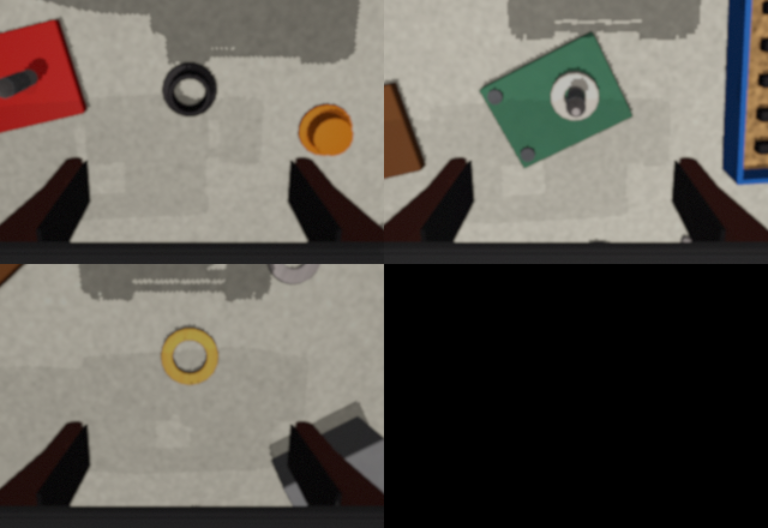

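Wrist views: the bushing is at about (318,174), the spacer and bolt at (319,180), and the brass washer at (318,176). The orange plug and grey washer stand well apart. Now circle fits.

Run:
```python
from h import *
def L(n): 
    d=np.load(f"w_{n}.npz"); return d["im"],d
im,I=L("wash"); c=big(mask(im,(12,90,60),(35,255,255)),(260,120,380,240))[0]; print("washer",circ(I,c,.010),circ(I,cv2.convexHull(c),.005))
im,I=L("bolt"); h=cv2.cvtColor(im,cv2.COLOR_RGB2HSV)
gm=big(mask(im,(60,80,20),(95,255,255)),(200,100,420,260))[0]
r=cv2.approxPolyDP(cv2.convexHull(gm),6,True).reshape(-1,2).astype(float); P=np.array([onplane(I,p,.015)[:2] for p in r]); print("plate",P.round(4),[np.linalg.norm(P[i]-P[i-1]).round(3) for i in range(len(P))], P.mean(0))
fill=np.zeros(h.shape[:2],np.uint8); cv2.drawContours(fill,[gm],-1,255,-1)
m=cv2.inRange(h,np.array((0,0,130)),np.array((179,70,255)))&fill
c=big(m,None)[0]; print("spacer",cv2.boundingRect(c),circ(I,cv2.convexHull(c),.030))
im,I=L("bush"); m=mask(im,(0,0,0),(179,255,80)); c=big(m,(270,130,370,230))[0]
print("bush",cv2.boundingRect(c),circ(I,c,.004),circ(I,c,.032))
# hole
hm=(255-m); hm[:140]=0; cc=[k for k in big(cv2.inRange(cv2.cvtColor(im,cv2.COLOR_RGB2HSV),np.array((0,0,81)),np.array((179,255,255))),(300,155,340,195))]
print([ (cv2.boundingRect(k),circ(I,k,.0),circ(I,k,.032)) for k in cc[:2]])
```

```text
washer (array([ 0.46102235, -0.26317315]), np.float64(0.026931805963921356)) (array([ 0.46055754, -0.26405046]), np.float64(0.027714598124532402))
plate [[ 0.5931  0.0137]
 [ 0.6256 -0.0645]
 [ 0.5204 -0.1091]
 [ 0.4874 -0.0312]] [np.float64(0.115), np.float64(0.085), np.float64(0.114), np.float64(0.085)] [ 0.55661319 -0.04778465]
spacer (299, 161, 40, 40) (array([ 0.57393594, -0.04008065]), np.float64(0.021746409494014782))
bush (296, 152, 44, 45) (array([0.4751587 , 0.22185845]), np.float64(0.025312627132692715)) (array([0.47282073, 0.22673627]), np.float64(0.023429825716218964))
[((305, 165, 27, 22), (array([0.47646768, 0.21998604]), np.float64(0.013254440919336866)), (array([0.47371371, 0.22565958]), np.float64(0.012139555606967759))), ((327, 180, 13, 15), (array([0.49904719, 0.21427114]), np.float64(0.00799925864023322)), (array([0.49439396, 0.22042538]), np.float64(0.007326408233221245)))]
```

```bash
python3 - <<'E'
from h import *
S=manip.camera_info("scene");D=manip.camera_info("side")
print("steel",onplane(S,(195,238),.006)); 
# box: scene right-front-bottom corner (138,222)?, top corners (143,187),(127,208)
for uv in ((133,222),(141,203)): print("box bottom",uv,onplane(S,uv,0))
print("box D",onplane(D,(361,107),0),onplane(D,(402,113),0)); print("top tri",two(S,(127,208),D,(361,92)),two(S,(143,187),D,(403,97)))
E
python3 -c "
import cv2;a=cv2.imread('pics/scene0.png')[140:260,60:230];b=cv2.imread('pics/side0.png')[60:160,310:470]
cv2.imwrite('pics/box.png',cv2.hconcat([cv2.resize(a,(390,280)),cv2.resize(b,(400,280))]))"
```

```text
steel [ 0.59133156 -0.22629657  0.006     ]
box bottom (133, 222) [ 0.55888599 -0.38335069  0.        ]
box bottom (141, 203) [ 0.49293865 -0.39980511  0.        ]
box D [ 0.57767909 -0.40867413  0.        ] [ 0.46491631 -0.43628142  0.        ]
top tri (array([ 0.57270886, -0.3776165 ,  0.05735321]), np.float64(0.013870116887840431)) (array([ 0.46905281, -0.40646952,  0.04617264]), np.float64(0.035832752523628185))
```

View pics/box.png

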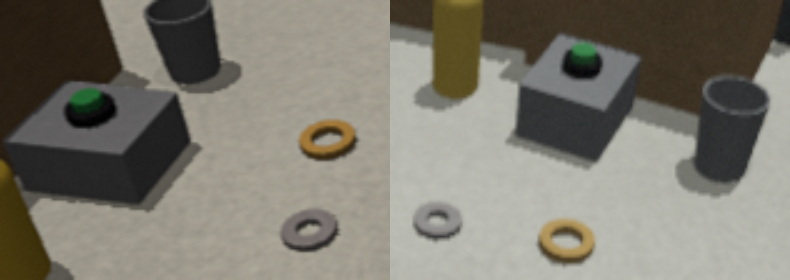

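Run:
```python
from h import *
q=down(0); p=(.461,-.263)
manip.goto([*p,.10],q)
print(manip.move_straight([*p,.014],feed=.08,max_force=10)); 
o=manip.get_obs();print(o["tcp_pos"],o["wrist_force"])
manip.command_gripper(.5); manip.sleep(.1)
o=manip.get_obs();print("grip",o["grip_width"]*88,o["tcp_pos"],o["wrist_force"])
manip.move_straight([*p,.13],feed=.12)
o=manip.get_obs();print("grip",o["grip_width"]*88,o["wrist_force"],o["time_s"])
I=manip.camera_info("wrist"); im=manip.read_camera("wrist"); cv2.imwrite("pics/g1.png",im[:,:,::-1])
cv2.imwrite("pics/g1s.png",manip.read_camera("side")[:,:,::-1])
```

```text
False
[ 0.46133969 -0.26319238  0.01441147] [ 0.34997491  0.33770932 -0.27804716]
grip 54.25919965117661 [ 0.46102422 -0.26303144  0.01409874] [-0.67882361  0.89968823  2.68021425]
grip 54.460558540500756 [ 0.10746567 -0.18227619 -1.50135794] 8.275
```

View pics/g1.png

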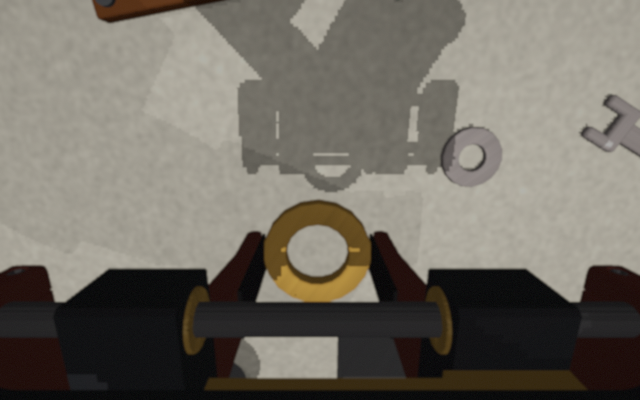

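The washer is held flat between the pads at (318,251). I'll measure its offset from the TCP and then carry it over.

Run:
```python
from h import *
I=manip.camera_info("wrist"); im=manip.read_camera("wrist"); o=manip.get_obs()
c=big(mask(im,(10,90,40),(35,255,255)),(258,195,380,304))[0]; top=o["tcp_pos"][2]-.004
ct,r=circ(I,cv2.convexHull(c),top); print("centre",ct,r,"tcp",o["tcp_pos"])
off=np.r_[0.,ct[1]-o["tcp_pos"][1]]; off=np.clip(off,-.004,.004)
q=down(0); b=np.array([.574,-.040])-off
manip.move_straight([*b,.15],feed=.25)
I=manip.camera_info("wrist"); im=manip.read_camera("wrist"); cv2.imwrite("pics/a1.png",im[:,:,::-1]);cv2.imwrite("pics/a1s.png",manip.read_camera("side")[:,:,::-1])
o=manip.get_obs();print(o["tcp_pos"],o["grip_width"]*88,o["time_s"])
print("bolt tip expected px",proj(I,np.array([.574,-.04,.083])))
```

```text
centre [ 0.45997328 -0.26199104] 0.02767303828747771 tcp [ 0.46057064 -0.2627372   0.1291975 ]
[ 0.5733412  -0.04185502  0.14978488] 54.37081282415054 9.675
bolt tip expected px [318.77482648 214.2235024 ]
```

View pics/a1.png

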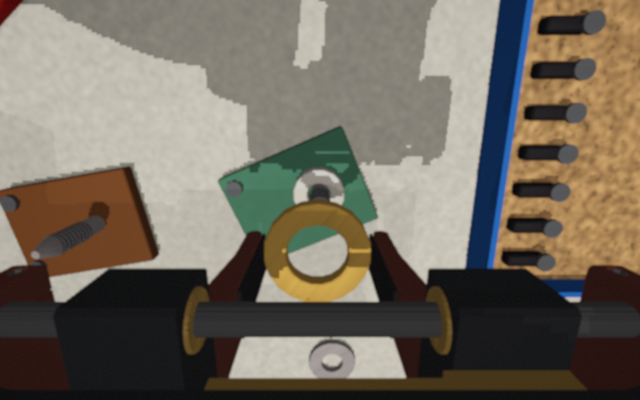

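View pics/a1s.png

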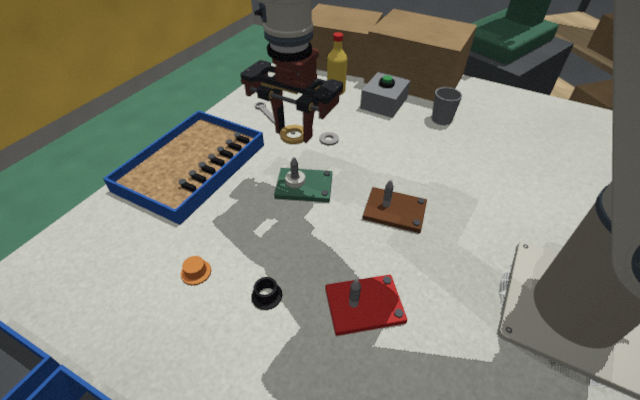

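The washer is aligned over the bolt: the shaft shows at (319,193) and passes under the ring. Lowering now.

Run:
```python
from h import *
b=[.574,-.041]
print(manip.move_straight([*b,.060],feed=.1,max_force=8)); print(manip.get_obs()["tcp_pos"])
print(manip.move_straight([*b,.044],feed=.04,max_force=8)); o=manip.get_obs(); print(o["tcp_pos"],o["wrist_force"])
manip.command_gripper(.95); manip.sleep(.1)
manip.move_straight([*b,.20],feed=.2)
I=manip.camera_info("wrist"); im=manip.read_camera("wrist"); cv2.imwrite("pics/b1.png",im[:,:,::-1]);s=manip.read_camera("side");cv2.imwrite("pics/b1s.png",cv2.resize(s[140:215,250:350,::-1],None,fx=6,fy=6))
c=big(mask(im,(10,90,40),(35,255,255)),(230,100,410,280))[0]
print([ (z,circ(I,cv2.convexHull(c),z)) for z in (.040,.035)], manip.get_obs()["time_s"])
```

```text
False
[ 0.57449501 -0.04104071  0.06052982]
True
[ 0.57381457 -0.04093653  0.04396848] [0.60010536 1.04413051 4.48923295]
[(0.04, (array([ 0.57351492, -0.04103171]), np.float64(0.028078533142493346))), (0.035, (array([ 0.57351903, -0.04218708]), np.float64(0.028532056392118026)))] 12.9333
```

View pics/b1.png

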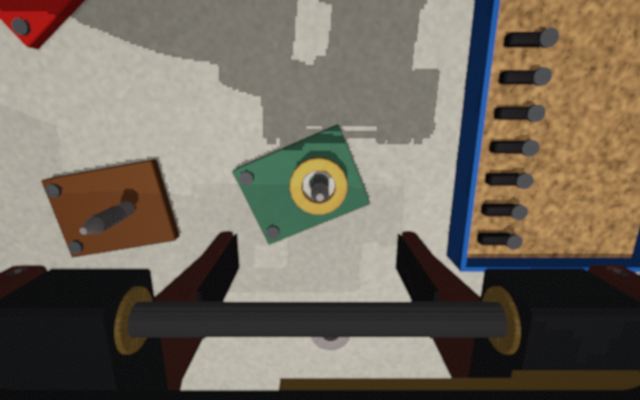

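View pics/b1s.png

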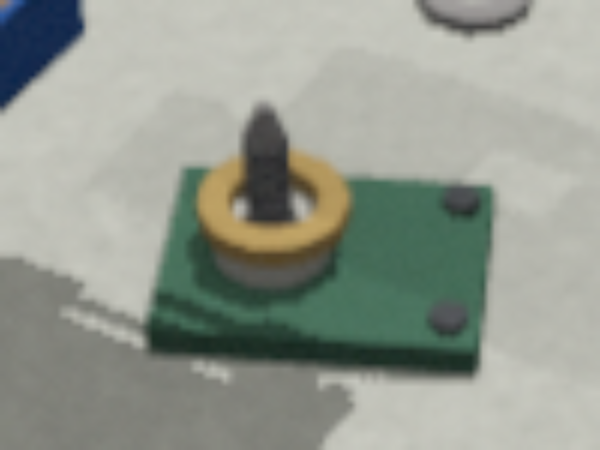

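The washer sits flat and centred on the spacer: (0.5735, −0.041), radius fit 28.1 mm at the seated height. Next is the bushing. The red look-alike bolt stands near it, so I'll put the jaws across that direction and grip the sleeve above the flange.

Run:
```python
from h import *
S=manip.camera_info("scene");D=manip.camera_info("side")
print("red tip",two(S,(397.5,159),D,(356,281)),"plug",onplane(D,(196,272),.003))
q=down(-1.13); p=(.475,.222)
print(manip.ik([*p,.02],q),manip.ik([.574,-.041,.06],q))
manip.goto([*p,.13],q); 
o=manip.get_obs()
I=manip.camera_info("wrist"); im=manip.read_camera("wrist"); cv2.imwrite("pics/d1.png",im[:,:,::-1])
print(o["tcp_pos"],o["time_s"],"expect",proj(I,np.array([*p,.032])),proj(I,np.array([*p,.0])))
```

```text
red tip (array([0.33502883, 0.17123218, 0.08037176]), np.float64(0.0005534584286649551)) plug [0.61331614 0.24294165 0.003     ]
[ 4.14505149e-01  6.24258507e-01  1.95037005e+00 -4.44089210e-16
  5.66964093e-01  1.54450515e+00] [-9.19879607e-02  6.00513132e-01  1.83143906e+00 -4.44089210e-16
  7.09640463e-01  1.03801204e+00]
[0.4752362  0.22176747 0.12987437] 14.3833 expect [315.63653808 204.27772759] [315.73947907 194.11437297]
```

View pics/d1.png

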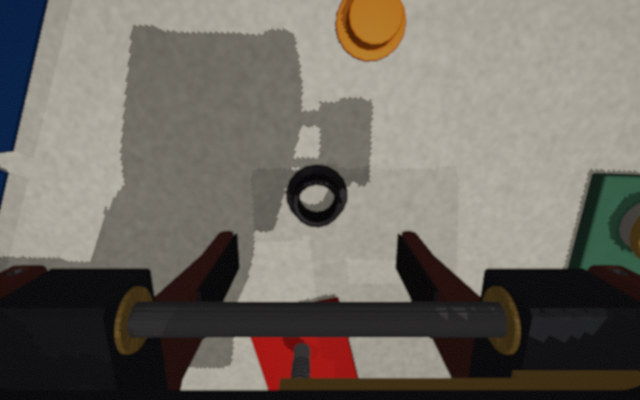

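The bushing appears at (317,196), where expected (194–204), and the red plate is clear below. Descending to grip.

Run:
```python
from h import *
p=[.475,.222]
print(manip.move_straight([*p,.021],feed=.1,max_force=8))
manip.command_gripper(.3); manip.sleep(.1)
o=manip.get_obs();print("grip",o["grip_width"]*88,o["tcp_pos"],o["wrist_force"])
manip.move_straight([*p,.15],feed=.15)
o=manip.get_obs();print("grip",o["grip_width"]*88,o["wrist_force"],o["tcp_pos"])
manip.move_straight([.574,-.041,.15],feed=.2)
I=manip.camera_info("wrist"); im=manip.read_camera("wrist"); cv2.imwrite("pics/e1.png",im[:,:,::-1]);cv2.imwrite("pics/e1s.png",manip.read_camera("side")[60:260,200:420,::-1].repeat(3,0).repeat(3,1)[:600])
o=manip.get_obs();print("grip",o["grip_width"]*88,o["tcp_pos"],o["time_s"])
```

```text
False
grip 39.39452116336835 [0.47498221 0.22198756 0.02099871] [-0.13768872  0.68195971  0.37067176]
grip 39.00723831832104 [ 0.06221551 -0.229125   -0.0344624 ] [0.47440531 0.22175264 0.1492696 ]
grip 38.88673740109948 [ 0.57373046 -0.04014161  0.15000901] 19.2
```

View pics/e1.png

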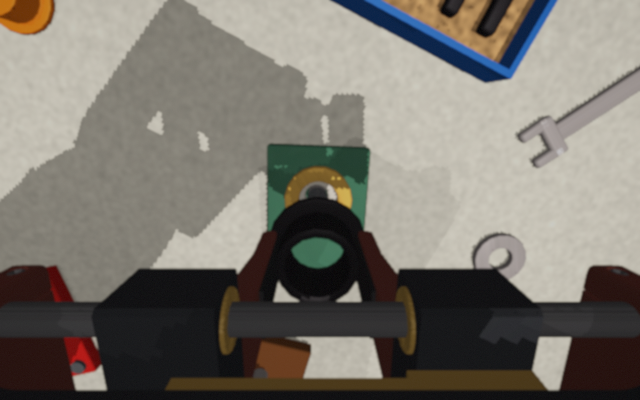

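View pics/e1s.png

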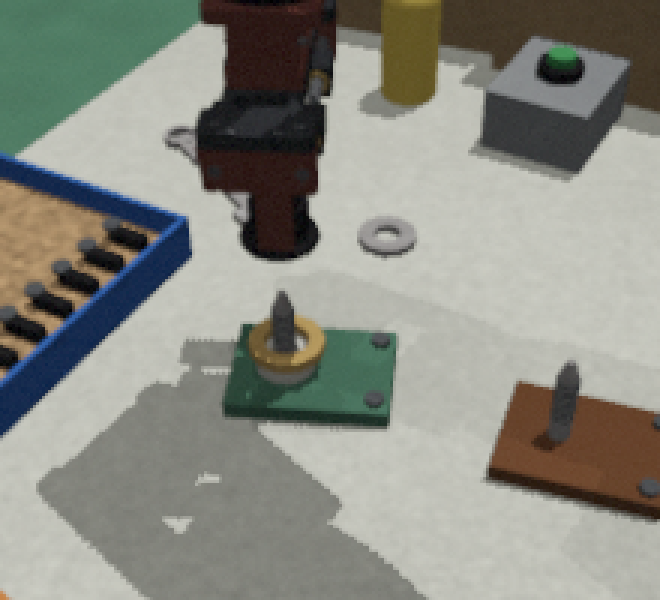

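The bushing is held upright, flange down, over the bolt, and the washer is still seated. Lowering.

Run:
```python
from h import *
b=[.574,-.041]
print(manip.move_straight([*b,.075],feed=.1,max_force=8)); print(manip.get_obs()["tcp_pos"])
print(manip.move_straight([*b,.0605],feed=.04,max_force=8)); o=manip.get_obs(); print(o["tcp_pos"],o["wrist_force"])
manip.command_gripper(.8); manip.sleep(.1)
manip.move_straight([*b,.22],feed=.2); manip.sleep(.3)
I=manip.camera_info("wrist"); im=manip.read_camera("wrist"); cv2.imwrite("pics/f1.png",im[:,:,::-1]);s=manip.read_camera("side");cv2.imwrite("pics/f1s.png",cv2.resize(s[140:215,250:350,::-1],None,fx=6,fy=6))
print([proj(I,np.array([.574,-.04,z])) for z in (.040,.072,.083)], manip.get_obs()["time_s"])
```

```text
False
[ 0.57442716 -0.04103244  0.07540431]
True
[ 0.57419339 -0.04105566  0.0608798 ] [0.14263095 0.6277698  4.82452584]
[array([315.66562149, 181.00482781]), array([315.53355226, 188.33148147]), array([315.48177554, 191.2038396 ])] 22.6167
```

View pics/f1.png

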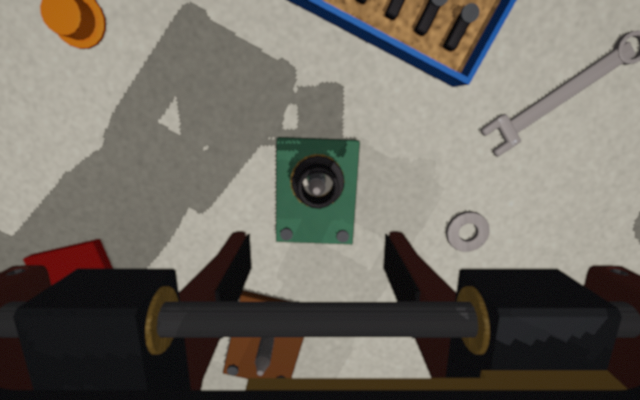

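View pics/f1s.png

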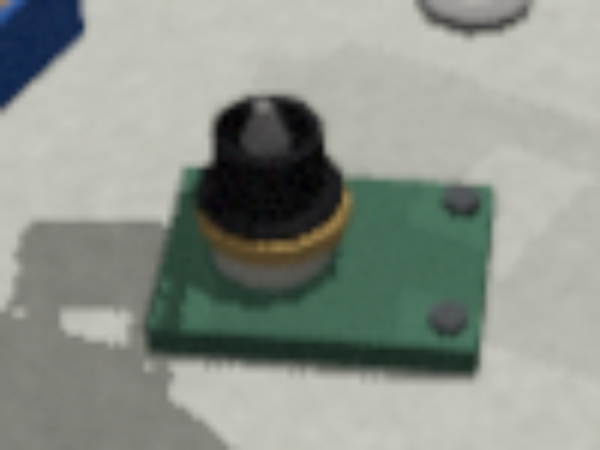

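The stack is spacer, washer, bushing, all level. The bushing is centred at wrist (318,182), against 181–188 expected, and contact came at TCP 0.0609 m (0.061 expected). The gripper is clear, so I'm handing in.

Run:
```python
from h import *
o=manip.get_obs(); print(o["time_s"],o["wrist_force"]); manip.job_done()
```

```text
22.6167 [ 0.31409062 -0.30577807  0.49502874]
the job is handed in; nothing more can be done
```

I threaded the brass washer onto the green fixture's bolt, then set the black bushing on top of it, flange down, and handed the job in at 22.6 s of the 64 s allowed. The job reported no verdict.

- **Washer:** after release it measured about 1 mm from the bolt's axis, and its circle fit gave a 28.1 mm radius at the seated height (28 mm expected).
- **Bushing:** the tool met resistance at TCP 0.0609 m, against 0.061 m expected for fully seated.
- **Final look:** the last wrist and side pictures show spacer, washer and bushing stacked level in that order. The gripper was clear, with its TCP 0.22 m above the table.
- **Small disagreement:** the first two-view fix on the bolt tip was about 3 mm low in height (0.080 m against 0.083 m), and the scene and side cameras differed by up to 6 mm in position. I used the wrist-camera position instead, which agreed with the plate geometry to about 1 mm.

No check failed, and I did not touch the steel washer, the orange plug or the brown and red look-alikes.

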